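# Park the bucket caddy under the can crusher

## Task

Push the bucket caddy straight ahead until all four of its swivel castors trail straight behind it, then steer it, rolling, into the middle of the yellow taped bay under the can crusher's spout. Leave it standing there square to the crusher, handle to the outside, castors still trailing straight and the bucket upright in its place on the board. Do not bump the crusher with arm or caddy, and leave the other things on the table where they are.

Things in the scene. Friction and masses are not known exactly. Their poses are not given: they have to be found in the camera images.
- caddy: Bucket caddy, 0.7 kg: plywood board 180 mm long (x) by 170 wide (y), top 56 mm above the table, on four swivel castors; one leaning handle at its back. Origin: on the table under the board's centre; x points straight ahead, away from the handle, y left, z up. Rolls any way once its castors have swung round; stays where it is left.
- handle_grip (a point): Grasp point of the caddy's handle, at x = -140, y = 0, z = 138 mm in caddy's frame, 27 mm below the handle's top end. Black flat-sided grip 24 mm wide (across y), 26 thick, 85 long, leaning back 35 degrees from vertical, away from the bucket. Best pinched across y with the tool leaning along it, pointing forward and down, its body behind the caddy and clear of the crusher's shelf.
- bucket: Green plastic bucket, 146 mm across the rim, 108 mm at the foot, 125 mm high, loose on the board between four 12 mm wooden cleats, 0.18 kg. Origin: centre of its underside, over the middle of the board, 56 mm above the table; z up. Its rim is 181 mm above the table.
- crusher: Red press-button can crusher (fixed, 670 mm high). Origin: foot of its column, on the table; x points from the bay to the column, the way a parked caddy faces. Base plate from x = -80 mm, 240 wide, 12 high. Head from x = -270 mm, underside 300 mm up, 120 wide; drop spout below it, mouth 230 mm up; infeed shelf with a can, out to x = -375 mm; button box on the right (-y) side out to y = -110 mm.
- mark (a point): Middle of the yellow taped bay on the table, right under the drop spout, at x = -200 mm, y = 0 in crusher's frame, which it shares the axes of. Four taped corners stand about 112 mm before, behind and beside it. caddy's origin belongs here, its x along the crusher's x.
- shelf_edge (a point): Middle of the lower front edge of the crusher's infeed shelf (120 mm wide), 304 mm above the table, 175 mm before the mark, so it overhangs the grasp point of a parked caddy by 35 mm: an upright gripper on the handle would strike it, one leaning back 30 to 45 degrees passes. A can on the shelf reaches 434 mm up.
- wheel_fl (a point): Hub of the front left castor's 32 mm wheel, 16 mm above the table, 15 mm off its upright swivel pin at x = +64, y = +56 mm in caddy's frame; at x = +49, y = +56 mm there when trailing straight. Swivels freely all round; comes into line after about 60 mm of straight forward travel.
- wheel_fr (a point): Hub of the front right castor's 32 mm wheel, 16 mm above the table, 15 mm off its upright swivel pin at x = +64, y = -56 mm in caddy's frame; at x = +49, y = -56 mm there when trailing straight. Swivels freely all round; comes into line after about 60 mm of straight forward travel.
- wheel_rl (a point): Hub of the rear left castor's 32 mm wheel, 16 mm above the table, 15 mm off its upright swivel pin at x = -64, y = +56 mm in caddy's frame; at x = -79, y = +56 mm there when trailing straight. Swivels freely all round; comes into line after about 60 mm of straight forward travel.
- wheel_rr (a point): Hub of the rear right castor's 32 mm wheel, 16 mm above the table, 15 mm off its upright swivel pin at x = -64, y = -56 mm in caddy's frame; at x = -79, y = -56 mm there when trailing straight. Swivels freely all round; comes into line after about 60 mm of straight forward travel.
- can1: Dented blue drinks can, 66 mm across, 122 mm high, standing, empty. Origin: centre of its underside. Leave alone.
- can2: A second such can. Leave alone.
- can3: A third such can. Leave alone.
- saucer: White ceramic saucer, 150 mm across, 20 mm high. Origin: centre of its underside. Leave alone.
- spoon: Wooden spoon, 260 mm long, lying flat along its x; origin on the table midway along it. Leave alone.
- jar: Glass jar with a brass lid, 76 mm across, 100 mm high. Origin: centre of its underside. Leave alone.
- brush: Flat brush with a wooden handle, lying along its x; origin on the table midway along it. Leave alone.
There are look-alikes about, which are no part of the job. Of the things like the bucket, leave any that is orange; of the rest the smaller one is meant.

How it is judged:
By the outcome, as a careful person would: the job done as asked, in the order asked, and still so for the second after the job is handed in, with the robot touching nothing.
It also fails if it takes over 42 s, if anything falls off the work surface, if the arm or the gripper's body presses on something with over 40 N, if the wrist force passes 120 N, or if a joint passes its speed limit or range.

## Robot

A 6-joint arm with a two-finger parallel gripper is mounted at the origin on the work surface. World frame = base frame: x ahead of the robot, y to its left, z up, the work surface at z = 0. Lengths are in m, angles in degrees, forces in N, time in s.
With the tool pointing down it reaches from about 0.275 to 0.825 m from the base axis. Payload 5.2 kg.
Tool frame: the origin (TCP) lies between the finger pads; the fingertips stand bot.nose_length ahead of it and the grasp point (between the pads) lies 11 mm behind it (bot.nose_length is the distance from the TCP to the fingertips, in m); z points along the fingers, y is the direction in which the jaws open and shut (so a half turn about z gives the same grasp; the last joint's range is limited). The gripper opens to 93 mm and grips with 3 to 60 N. Pads are 15 mm wide; open, the fingers measure 128 mm over their backs; the gripper's body (75 mm by 188 mm) begins 65 mm behind the grasp point.
Start: joints at [-79.973, 14.817, 87.949, -0, 77.235, -11.62], TCP at [0.203, -0.511, 0.227] pointing down, gripper open.
Joint ranges: [-179.93, 179.93], [-52.35, 119.4], [10.71, 147.94], [-69.91, 249.91], [12.55, 155.21], [-178.61, 178.61]. Speed limits (degrees/s): [147.25, 147.25, 180, 180, 180, 180].

## Interface

Orientations are given as a 3x3 rotation matrix whose columns are the frame's x, y, z axes.
In Python, from rig import bot, optics gives the robot as it stands. The module is installed in compiled form; this text tells all that it offers.
- The arm moves only by the shell command python3 -m jog 'ROWS' [OPENING]. ROWS is JSON, a list of rows, each a list of 2 entries, a list of its own where there are three numbers: the shift along the tool's x, y, z in mm, then the turn about the tool's z in rad. In form: [[[x, y, z], spin], ...]. A call has 1 to 12 rows; each row is the pose to reach, as a shift and turn from the pose commanded when the call began, along the tool's axes at that moment; what a row does not reach only later rows make up. A row lasts 1/10 s, in which the tool goes at most 50 mm and 8.59 degrees, less where a joint would pass 70% of its speed; a pose out of reach is approached as far as the arm can. A call with a gripper value outside its range is refused whole. OPENING is the gripper command: -1 is shut, 1 is fully open, values between are in proportion, set as the call begins (- or left out, the last holds). The fingers move at their own pace and stop on an object; the grip force is fixed at half the most. Time passes only in rows, so rows that repeat a pose let the fingers close. It gives the time, the measured TCP pose, the force and the opening at its end, in the units of the state.
- bot.read_state(): the state, without advancing time (a new reading comes with each control period).
- optics.grab_frame(name): name is "scene" or "side" or "wrist"; returns (picture, depth): 480x640x3 uint8, blue, green, red; 480x640 float32, m along the optical axis (not along the pixel's ray), 0 where there is no reading.
- optics.camera_params(name): a dict with "fovy" (degrees; the focal length in pixels is half the picture's height over the tangent of half this angle, whatever the lens; pixels are square), "cx", "cy" (the principal point, pixels), "rvec" (rotation vector, rad) and "tvec" (3), from world to camera coordinates, as OpenCV has them. Camera axes: x right, y down, z forward; pixel columns grow to the right and rows downward; lengths in m; the calibration is good to about 2 mm. A picture is of the moment at which its call begins: read the wrist's pose just before it. camera_params takes no time and is no camera call; for the wrist camera it gives the pose at the moment of the call.
- bot.sign_off(): hands the job in, once; it reports no verdict.
The state is a dict: "time_s": time; "qpos": joint angles; "qvel": joint speeds; "effort": joint torques, N m; "tool_pos": TCP position; "eef_rot": TCP orientation; "force": force on the tool from outside, world axes, zero at the start; "moment": the same for the moment, N m; "gripper_width": finger opening in m.
Only numpy, scipy, OpenCV 4.12 (cv2) and the standard library are available. Lean on these libraries where they do the work, as an engineer would, in place of code of your own. Each camera call takes 0.05 s, during which the arm holds its last target. There are 200 camera calls.

## Working session

There is one attempt and no reset: what is moved stays moved. The work goes in short steps, Python scripts to look and compute and a shell command to move; the robot and the scene stay as the last step left them, time stands still between calls to the robot, and variables do not carry over. Pictures are saved under pics/ and viewed, about 8 in all and at most 12, crops included, and the job is handed in when it is done.

```bash
mkdir -p pics; python3 - <<'E'
from rig import bot, optics
import cv2,numpy as np
s=bot.read_state();print(s['time_s'],s['tool_pos'],s['eef_rot'],bot.nose_length,s['gripper_width'])
for n in ['scene','side']:
    p,d=optics.grab_frame(n);cv2.imwrite(f'pics/{n}0.png',p);np.savez(f'pics/{n}0.npz',p=p,d=d)
    c=optics.camera_params(n);R=cv2.Rodrigues(np.array(c['rvec']))[0];print(n,c,'pos',-R.T@np.array(c['tvec']).ravel())
E
```

```text
0.0 [ 0.20281412 -0.51068486  0.22582328] [[ 9.29451788e-01  3.68943429e-01 -3.45049163e-04]
 [ 3.68943447e-01 -9.29450194e-01  1.75184523e-03]
 [ 3.25625775e-04 -1.75555931e-03 -9.99998406e-01]] 0.008 0.09295690351626604
scene {'fovy': 48.707847364075754, 'cx': 323.644887467415, 'cy': 247.53540764278154, 'rvec': array([ 2.08563802,  1.78199877, -0.41909114]), 'tvec': array([ 0.01459228, -0.36938781,  1.86213433])} pos [ 1.15958302 -0.21710731  1.48742603]
side {'fovy': 55.60600948006587, 'cx': 317.4092779747283, 'cy': 243.09121774747436, 'rvec': array([ 1.16706049, -2.28249986,  1.00970781]), 'tvec': array([0.20801363, 0.4422617 , 1.03295068])} pos [-0.27265425  0.43353407  1.02154787]
```

View pics/scene0.png

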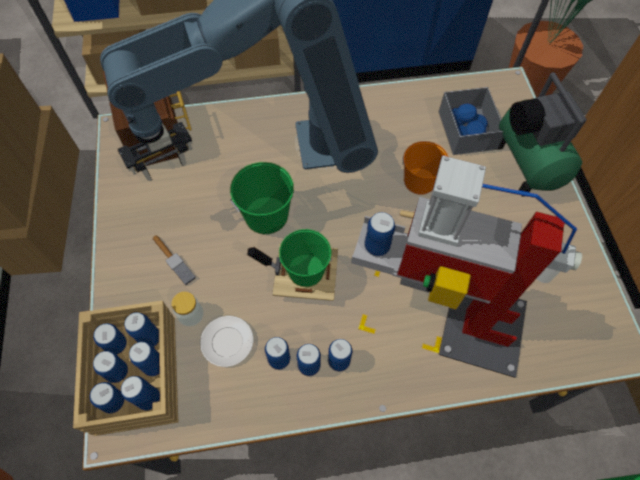

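View pics/side0.png

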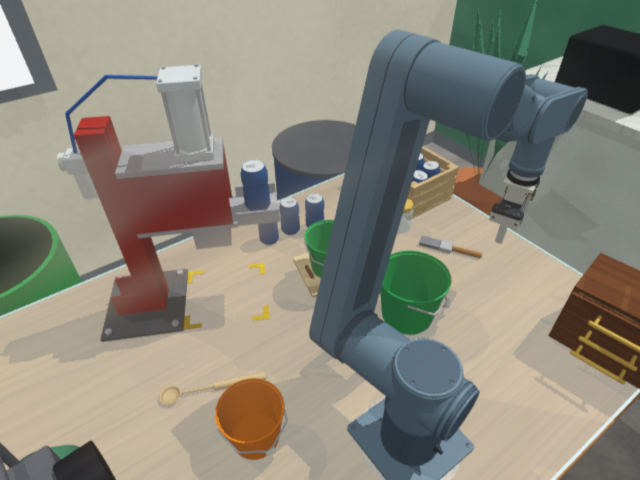

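The scene view shows the caddy with the small green bucket at (305,258) and its black handle at (260,257), pointing left (‑y). The bay corners are at (377,273), (366,325) and (433,345). In the side view all four corners show: (195,276), (258,268), (262,314), (193,322).

```bash
cat > h.py <<'E'
import cv2,numpy as np
from rig import bot,optics
def cam(n):
    c=optics.camera_params(n);R=cv2.Rodrigues(np.array(c['rvec']))[0];t=np.array(c['tvec']).ravel()
    return 240/np.tan(np.radians(c['fovy']/2)),c['cx'],c['cy'],R,t
def cloud(d,C):
    f,cx,cy,R,t=C;v,u=np.mgrid[:480,:640]
    P=np.stack([(u-cx)/f*d,(v-cy)/f*d,d],-1);W=(P-t)@R;W[d<=0]=np.nan;return W
def plane(uv,z,C):
    f,cx,cy,R,t=C;uv=np.atleast_2d(uv).astype(float)
    r=np.c_[(uv[:,0]-cx)/f,(uv[:,1]-cy)/f,np.ones(len(uv))]@R;o=-R.T@t
    return o+r*((z-o[2])/r[:,2])[:,None]
def proj(X,C):
    f,cx,cy,R,t=C;p=np.atleast_2d(X)@R.T+t;return np.c_[f*p[:,0]/p[:,2]+cx,f*p[:,1]/p[:,2]+cy]
E
python3 - <<'E'
from h import *
np.set_printoptions(precision=4,suppress=True)
tiles=[]
allp=[]
for n in ['scene','side']:
    z=np.load(f'pics/{n}0.npz');p,d=z['p'],z['d'];C=cam(n);W=cloud(d,C);H=cv2.cvtColor(p,cv2.COLOR_BGR2HSV)
    yel=((H[...,0]>20)&(H[...,0]<32)&(H[...,1]>170)&(H[...,2]>150)&(abs(W[...,2])<.01)).astype(np.uint8)
    k,l,st,ce=cv2.connectedComponentsWithStats(yel)
    for i in range(1,k):
        if st[i,4]>8:
            m=(l==i); X=plane(np.argwhere(m)[:,::-1],0,C); print(n,'yellow',ce[i],st[i,4],X.mean(0)[:2],X.min(0)[:2],X.max(0)[:2])
    box=(W[...,0]>.2)&(W[...,0]<.75)&(W[...,1]>-.4)&(W[...,1]<.2)
    blk=box&(H[...,2]<60)&(W[...,2]>.08)&(W[...,2]<.2)
    X=W[blk];print(n,'black',len(X),X.mean(0) if len(X) else '',X.min(0) if len(X) else '',X.max(0) if len(X) else '')
    brd=box&(W[...,2]>.05)&(W[...,2]<.062)&(H[...,0]<30)&(H[...,1]<150);X=W[brd];allp.append(X)
    print(n,'board',len(X),cv2.minAreaRect(X[:,:2].astype(np.float32)*1000))
    rim=box&(H[...,0]>45)&(H[...,0]<85)&(H[...,1]>120)&(W[...,2]>.174)&(W[...,2]<.186);X=W[rim]
    print(n,'rim',len(X),cv2.fitEllipse(X[:,:2].astype(np.float32)*1000) if len(X)>5 else '')
    red=((H[...,0]<8)|(H[...,0]>172))&(H[...,1]>150)&(W[...,2]>.2)&(W[...,1]>0);X=W[red];print('red',len(X),cv2.minAreaRect(X[:,:2].astype(np.float32)*1000))
    u0,v0=(235,215) if n=='scene' else (230,190)
    tiles.append(cv2.resize(p[v0:v0+100,u0:u0+133],(799,600),interpolation=cv2.INTER_CUBIC)[:, :])
X=np.vstack(allp);print('both',cv2.minAreaRect(X[:,:2].astype(np.float32)*1000))
cv2.imwrite('pics/crop1.png',tiles[0])
E
```

```text
scene yellow [376.7222 273.2222] 18 [0.5207 0.0672] [0.5129 0.0608] [0.5271 0.075 ]
scene yellow [365.1652 325.2696] 115 [ 0.6797 -0.0005] [ 0.6475 -0.02  ] [0.7039 0.0228]
scene yellow [433.5574 345.5738] 122 [0.7705 0.1829] [0.7472 0.1516] [0.7909 0.2079]
scene black 370 [ 0.3887 -0.1606  0.1529] [ 0.2224 -0.3074  0.081 ] [0.4932 0.0916 0.1997]
scene board 1133 ((592.33154296875, -173.09765625), (179.71714782714844, 354.8971862792969), 75.94732666015625)
scene rim 234 ((504.8273010253906, -150.72386169433594), (138.42225646972656, 140.4781951904297), 96.01781463623047)
red 5511 ((521.360595703125, 391.11444091796875), (264.4974365234375, 686.2868041992188), 44.434715270996094)
side yellow [258.6429 266.625 ] 56 [ 0.6822 -0.001 ] [ 0.655  -0.0183] [0.7049 0.0225]
side yellow [197.8889 271.8889] 9 [0.7753 0.1658] [0.769  0.1562] [0.7821 0.176 ]
side yellow [189.8387 277.3226] 31 [0.7682 0.1961] [0.7513 0.1829] [0.7855 0.2072]
side yellow [262.8831 313.9351] 77 [0.5074 0.0858] [0.4891 0.0631] [0.5293 0.118 ]
side black 0   
side board 515 ((517.9816284179688, -81.84236907958984), (51.744224548339844, 174.3660888671875), 72.79489135742188)
side rim 105 ((502.9510803222656, -144.48252868652344), (131.65065002441406, 141.28639221191406), 63.909446716308594)
red 2751 ((665.2393798828125, 217.08811950683594), (285.4921875, 118.85963439941406), 66.89839172363281)
both ((591.2571411132812, -170.59359741210938), (183.917724609375, 356.9571838378906), 76.36940002441406)
```

View pics/crop1.png

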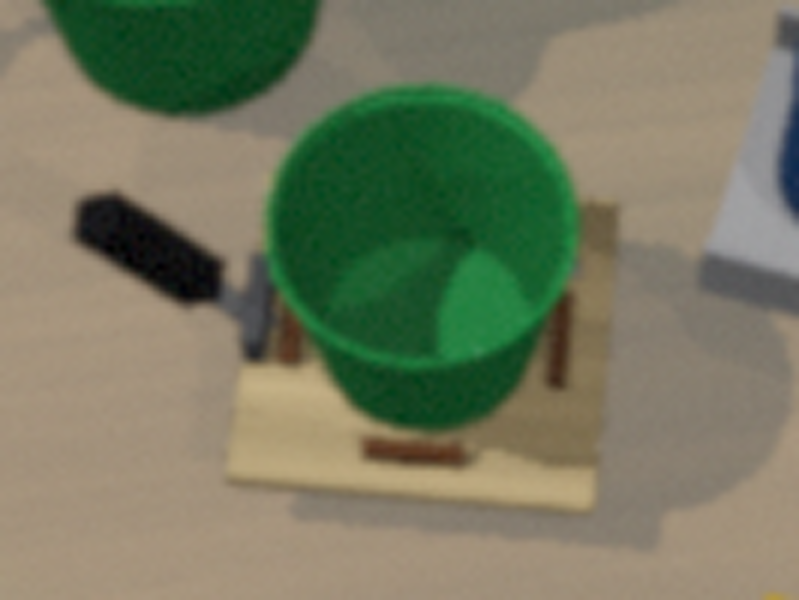

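Crop: board corners are at about (273,295), (333.5,300) and (338,249) in the full picture, and the bucket sits between its cleats. The rows allow no direct tilt, so I'll first go to a clear spot behind the base. There I'll see how the arm treats poses at the edge of its reach, since the handle grasp needs a leaning tool.

```bash
python3 -m jog '[[[-31,-35,-18],-0.135],[[-62,-71,-35],-0.27],[[-93,-106,-53],-0.405],[[-124,-142,-70],-0.54],[[-155,-177,-88],-0.675],[[-186,-213,-105],-0.81],[[-216,-248,-123],-0.948]]'
python3 - <<'E'
from h import *
np.set_printoptions(precision=4,suppress=True)
s=bot.read_state();print(s['tool_pos'],s['qpos']);print(s['eef_rot'])
C=cam('scene');X=plane([[273,295.2],[333.5,299.9],[337.9,248.8]],.056,C);print(X)
a=X[1]-X[0];b=X[2]-X[1];print(np.hypot(*a[:2]),np.hypot(*b[:2]),np.degrees(np.arctan2(a[1],a[0])),np.degrees(np.arctan2(b[1],b[0]))+90, (X[0]+X[2])/2)
E
```

```text
time_s: 0.8
tool_pos: [-0.0626, -0.3747, 0.3379]
eef_rot: [[0.29, 0.957, -0.0], [0.957, -0.29, 0.0], [0.0, -0.0, -1.0]]
force: [-0.2, 0.2, 0.5]
gripper_width: 0.0928
[-0.0626 -0.3747  0.3379] [-116.4333   -6.7799   96.163    -0.0057   90.6213  -99.5692]
[[ 0.2901  0.957  -0.0001]
 [ 0.957  -0.2901  0.0001]
 [ 0.0001 -0.0001 -1.    ]]
[[ 0.5669 -0.2551  0.056 ]
 [ 0.6084 -0.0843  0.056 ]
 [ 0.447  -0.0434  0.056 ]]
0.17580057550835443 0.16650847547960007 76.36056775469784 255.79066643786243 [ 0.5069 -0.1493  0.056 ]
```

```bash
python3 -m jog '[[[40,0,0],0],[[80,0,0],0],[[110,0,0],0],[[140,0,0],0]]'; python3 -c "
from h import *
s=bot.read_state();print(s['qpos'])"
```

```text
time_s: 1.2
tool_pos: [-0.0197, -0.2407, 0.3371]
eef_rot: [[0.295, 0.955, 0.0], [0.955, -0.295, 0.0], [0.0, 0.0, -1.0]]
force: [-0.6, -0.3, 1.3]
gripper_width: 0.0927
[-1.21985049e+02 -2.37459570e+01  1.07679678e+02 -3.08181656e-03
  9.60840592e+01 -1.04807342e+02]
```

```bash
python3 -m jog '[[[0,0,50],0],[[0,0,100],0],[[0,0,150],0],[[0,0,200],0],[[0,0,240],0],[[0,0,240],0]]'; python3 -c "
from h import *
s=bot.read_state();print(s['qpos'])"
```

```text
time_s: 1.8
tool_pos: [-0.0178, -0.2381, 0.0941]
eef_rot: [[0.295, 0.955, 0.006], [0.955, -0.295, 0.009], [0.01, 0.003, -1.0]]
force: [0.0, -0.1, -0.0]
gripper_width: 0.0934
[-1.21915257e+02 -1.06356239e+01  1.35700491e+02 -3.37566905e-04
  5.55517553e+01 -1.04744835e+02]
```

```bash
python3 -m jog '[[[0,0,32],0],[[0,0,64],0],[[25,0,64],0],[[50,0,64],0],[[70,0,64],0],[[70,0,64],0]]'; python3 -c "
from h import *
s=bot.read_state();print(s['qpos'])"
```

```text
time_s: 2.4
tool_pos: [0.0, -0.1796, 0.0386]
eef_rot: [[0.296, 0.955, -0.001], [0.955, -0.296, 0.002], [0.002, -0.002, -1.0]]
force: [-0.9, -0.7, 0.8]
gripper_width: 0.0928
[-127.73608369  -12.12463334  147.78316886   -0.20533952   44.40049713
 -110.39330814]
```

```bash
A='import rig'; python3 -m jog '[[[-133,146,-260],0],[[-133,146,-260],0],[[-133,146,-260],0],[[-133,146,-260],0],[[-133,146,-260],0],[[-133,146,-260],0],[[70,292,-380],0],[[70,292,-380],0],[[70,292,-380],0],[[70,292,-380],0],[[70,292,-380],0],[[70,292,-380],0]]'; python3 -c "
from h import *
s=bot.read_state();print(s['qpos'])"
```

```text
time_s: 3.6
tool_pos: [0.3024, -0.1987, 0.4211]
eef_rot: [[0.293, 0.956, 0.004], [0.956, -0.293, 0.0], [0.001, 0.004, -1.0]]
force: [0.3, -0.8, 1.0]
gripper_width: 0.0931
[-51.31691429  -9.23428747  87.09011697   0.18061864 102.0136542
 -34.2214786 ]
```

```bash
python3 -m jog '[[[324,-38,-30],0],[[324,-38,-30],0],[[324,-38,-30],0],[[324,-38,-30],0],[[324,-38,-30],0],[[324,-38,-30],0],[[543,-273,-80],0],[[543,-273,-80],0],[[543,-273,-80],0],[[543,-273,-80],0],[[543,-273,-80],0],[[543,-273,-80],0]]'; python3 -m jog '[[[150,0,0],0],[[150,0,0],0],[[150,0,0],0],[[450,0,0],0],[[450,0,0],0],[[450,0,0],0],[[450,0,0],0],[[450,0,0],0],[[450,0,0],0]]'; python3 -c "
from h import *
s=bot.read_state();print(s['qpos'])"
```

```text
time_s: 4.8
tool_pos: [0.2187, 0.3599, 0.4948]
eef_rot: [[0.295, 0.956, 0.003], [0.956, -0.295, 0.006], [0.007, 0.001, -1.0]]
force: [1.5, 0.6, -0.1]
gripper_width: 0.0929
time_s: 5.7
tool_pos: [0.319, 0.704, 0.4456]
eef_rot: [[0.294, 0.956, 0.012], [0.955, -0.295, 0.032], [0.034, 0.002, -0.999]]
force: [-0.8, 0.5, 0.7]
gripper_width: 0.0929
[ 57.17946487  43.87995594  10.76482547   0.52099568 123.45603957
  74.60413133]
```

The arm leaned about 2° in the wanted direction at its reach limit. Next I check whether that lean accumulates and persists.

```bash
S="from h import *
s=bot.read_state();print(s['qpos'].round(2))"; python3 -m jog '[[[400,0,0],0],[[400,0,0],0],[[400,0,0],0],[[400,0,0],0]]';  python3 -c "$S"; python3 -m jog '[[[-40,0,0],0],[[-80,0,0],0]]'; python3 -c "$S"
```

```text
time_s: 6.1
tool_pos: [0.3265, 0.7686, 0.3813]
eef_rot: [[0.294, 0.955, 0.031], [0.953, -0.295, 0.073], [0.079, 0.008, -0.997]]
force: [-0.0, -0.1, 0.3]
gripper_width: 0.093
[ 59.08  48.72  10.71   0.73 116.05  76.58]
time_s: 6.3
tool_pos: [0.3093, 0.7075, 0.3712]
eef_rot: [[0.294, 0.955, 0.028], [0.953, -0.295, 0.069], [0.074, 0.006, -0.997]]
force: [0.5, 1.3, 1.2]
gripper_width: 0.0931
[ 57.78  35.92  36.06   0.78 103.81  75.14]
```

```bash
f='time|tool_pos|eef'; python3 -m jog '[[[500,0,-250],0],[[500,0,-250],0],[[500,0,-250],0]]'|grep -E "$f"; python3 -m jog '[[[500,0,-250],0],[[500,0,-250],0]]'|grep -E "$f"; python3 -m jog '[[[500,0,-500],0],[[500,0,-500],0]]'|grep -E "$f";  python3 -m jog '[[[500,0,-500],0]]'|grep -E "$f"; python3 -c "from h import *
s=bot.read_state();print(s['qpos'].round(2))"
```

```text
time_s: 6.6
tool_pos: [0.3219, 0.766, 0.4064]
eef_rot: [[0.293, 0.955, 0.043], [0.949, -0.296, 0.104], [0.112, 0.01, -0.994]]
time_s: 6.8
tool_pos: [0.319, 0.7811, 0.4167]
eef_rot: [[0.29, 0.955, 0.063], [0.943, -0.296, 0.15], [0.162, 0.016, -0.987]]
time_s: 7.0
tool_pos: [0.3107, 0.776, 0.4486]
eef_rot: [[0.287, 0.955, 0.077], [0.937, -0.296, 0.185], [0.2, 0.019, -0.98]]
time_s: 7.1
tool_pos: [0.3077, 0.7757, 0.4669]
eef_rot: [[0.285, 0.955, 0.088], [0.931, -0.297, 0.214], [0.23, 0.021, -0.973]]
[ 59.96  43.    10.71   1.92 113.03  78.07]
```

```bash
f='time|tool_pos|eef'; for i in 1; do python3 -m jog '[[[500,0,-300],0],[[500,0,-300],0]]'|grep -E "$f"; python3 -m jog '[[[500,0,-300],0],[[500,0,-300],0]]'|grep -E "$f"; python3 -m jog '[[[500,0,-300],0],[[500,0,-300],0]]'|grep -E "$f";  python3 -m jog '[[[500,0,-300],0],[[500,0,-300],0]]'|grep -E "$f"; done; python3 -c "from h import *
s=bot.read_state();print(s['qpos'].round(2))"
```

```text
time_s: 7.3
tool_pos: [0.3041, 0.7834, 0.4831]
eef_rot: [[0.28, 0.954, 0.104], [0.92, -0.298, 0.254], [0.273, 0.024, -0.962]]
time_s: 7.5
tool_pos: [0.3005, 0.7895, 0.4981]
eef_rot: [[0.276, 0.954, 0.117], [0.909, -0.299, 0.289], [0.311, 0.026, -0.95]]
time_s: 7.7
tool_pos: [0.2964, 0.7933, 0.5175]
eef_rot: [[0.271, 0.954, 0.131], [0.896, -0.299, 0.327], [0.351, 0.029, -0.936]]
time_s: 7.9
tool_pos: [0.292, 0.7953, 0.5391]
eef_rot: [[0.265, 0.953, 0.145], [0.881, -0.3, 0.365], [0.391, 0.031, -0.92]]
[ 61.11  38.78  10.71   2.98 107.54  79.71]
```

```bash
f='time|tool_pos|eef'; python3 -m jog '[[[500,0,-250],0],[[500,0,-250],0]]'|grep -E "$f"; python3 -m jog '[[[500,0,-250],0],[[500,0,-250],0]]'|grep -E "$f"; python3 -m jog '[[[500,0,-250],0],[[500,0,-250],0]]'|grep -E "$f";  python3 -m jog '[[[500,0,-250],0],[[500,0,-250],0]]'|grep -E "$f"; python3 -m jog '[[[500,0,-250],0],[[500,0,-250],0]]'|grep -E "$f"; python3 -c "from h import *
s=bot.read_state();print(s['qpos'].round(2))"
```

```text
time_s: 8.1
tool_pos: [0.289, 0.8004, 0.5568]
eef_rot: [[0.258, 0.953, 0.158], [0.865, -0.301, 0.402], [0.431, 0.033, -0.902]]
time_s: 8.3
tool_pos: [0.2856, 0.8036, 0.5762]
eef_rot: [[0.251, 0.953, 0.171], [0.846, -0.302, 0.439], [0.47, 0.035, -0.882]]
time_s: 8.5
tool_pos: [0.2818, 0.8048, 0.5977]
eef_rot: [[0.243, 0.952, 0.184], [0.826, -0.303, 0.475], [0.508, 0.036, -0.861]]
time_s: 8.7
tool_pos: [0.2776, 0.804, 0.6207]
eef_rot: [[0.235, 0.952, 0.196], [0.805, -0.304, 0.51], [0.545, 0.038, -0.838]]
time_s: 8.9
tool_pos: [0.273, 0.8014, 0.6449]
eef_rot: [[0.226, 0.952, 0.207], [0.782, -0.304, 0.544], [0.581, 0.039, -0.813]]
[ 61.85  32.94  10.73   4.33 100.92  81.04]
```

```bash
R='[-412,111,-173],0]'; python3 -m jog '[[[-412,111,-173],0],[[-412,111,-173],0],[[-412,111,-173],0],[[-412,111,-173],0],[[-412,111,-173],0],[[-412,111,-173],0],[[-412,111,-173],0],[[-412,111,-173],0],[[-412,111,-173],0],[[-412,111,-173],0]]'; python3 -m jog '[[[-342,166,-150],0],[[-342,166,-150],0],[[-342,166,-150],0],[[-342,166,-150],0],[[-342,166,-150],0],[[-342,166,-150],0],[[-342,166,-150],0],[[-342,166,-150],0],[[-342,166,-150],0]]';  python3 -c "from h import *
np.set_printoptions(precision=3,suppress=True)
s=bot.read_state();print(s['qpos'].round(2))
z=np.load('pics/scene0.npz');C=cam('scene');W=cloud(z['d'],C);H=cv2.cvtColor(z['p'],cv2.COLOR_BGR2HSV)
m=np.zeros((480,640),bool);m[240:272,240:275]=1
m&=(H[...,2]<70)&(W[...,2]>.07)&(W[...,2]<.2);X=W[m];print(len(X),X.mean(0),X.min(0),X.max(0))
c=X.mean(0);u,s_,v=np.linalg.svd(X-c);print(v[0],np.degrees(np.arctan2(v[0][1],v[0][0])),s_); 
for q in np.linspace(X[:,2].min(),X[:,2].max(),5): print(X[abs(X[:,2]-q)<.008].mean(0))
g=np.zeros((480,640),bool);g[160:240,225:300]=1;g&=(H[...,0]>45)&(H[...,0]<85)&(H[...,1]>120);X=W[g];print('big bucket',X.min(0),X.max(0))
"
```

```text
time_s: 9.9
tool_pos: [0.2478, 0.3495, 0.5501]
eef_rot: [[0.225, 0.952, 0.208], [0.784, -0.304, 0.542], [0.579, 0.041, -0.814]]
force: [-0.0, -1.6, 0.2]
gripper_width: 0.0926
time_s: 10.8
tool_pos: [0.2952, -0.0185, 0.4862]
eef_rot: [[0.228, 0.951, 0.209], [0.784, -0.307, 0.539], [0.577, 0.041, -0.816]]
force: [0.5, -0.6, 1.2]
gripper_width: 0.0931
[-65.13 -15.52  91.82  30.8  125.69 -34.63]
232 [ 0.477 -0.277  0.137] [ 0.457 -0.307  0.097] [ 0.49  -0.246  0.17 ]
[ 0.167  0.59  -0.79 ] 74.22373752828881 [0.383 0.113 0.079]
[ 0.485 -0.256  0.102]
[ 0.481 -0.261  0.115]
[ 0.477 -0.275  0.134]
[ 0.474 -0.289  0.154]
[ 0.471 -0.293  0.165]
big bucket [nan nan nan] [nan nan nan]
```

```bash
python3 -c "from h import *
np.set_printoptions(precision=3,suppress=True)
for n,b in (('scene',(160,240,225,300)),('side',(245,335,375,455))):
  z=np.load(f'pics/{n}0.npz');C=cam(n);W=cloud(z['d'],C);H=cv2.cvtColor(z['p'],cv2.COLOR_BGR2HSV)
  g=np.zeros((480,640),bool);g[b[0]:b[1],b[2]:b[3]]=1;g&=(H[...,0]>45)&(H[...,0]<85)&(H[...,1]>120);X=W[g];X=X[~np.isnan(X[:,0])];zt=np.percentile(X[:,2],99);r=X[X[:,2]>zt-.008]
  print(n,len(X),zt,np.percentile(X,1,0),np.percentile(X,99,0),'rim',len(r),r.min(0),r.max(0)); c,rad=cv2.minEnclosingCircle(r[:,:2].astype(np.float32)); print(c,rad)
  if n=='scene':
    # yellow corner outer points
    pass
"
```

```text
scene 3405 0.17315431033724696 [ 0.175 -0.332  0.001] [ 0.443 -0.159  0.173] rim 116 [ 0.177 -0.337  0.165] [ 0.455 -0.154  0.184]
(0.3172021508216858, -0.23691052198410034) 0.14350008964538574
side 4205 0.1632898693151559 [ 0.173 -0.333  0.005] [ 0.35  -0.153  0.163] rim 373 [ 0.167 -0.338  0.155] [ 0.355 -0.055  0.381]
(0.24324584007263184, -0.19418713450431824) 0.14880149066448212
```

```bash
python3 -m jog '[[[-358,237,-87],0],[[-358,237,-87],0],[[-358,237,-87],0],[[-358,237,-87],0],[[-358,237,-87],0],[[-358,237,-87],0],[[-358,237,-87],0],[[-358,237,-87],0],[[-358,237,-87],0],[[-358,237,-87],0],[[-358,237,-87],0]]' 0.1;  python3 -c "from h import *
np.set_printoptions(precision=4,suppress=True)
p,d=optics.grab_frame('wrist');C=cam('wrist');s=bot.read_state();print(s['qpos'].round(2));cv2.imwrite('pics/w1.png',p);np.savez('pics/w1.npz',p=p,d=d,R=C[3],t=C[4])
R=s['eef_rot'];print(R,s['tool_pos'])
g=np.array([.472,-.285,.138])
for k in (.12,0): print('to grasp-',k,1000*R.T@(g+(.011-k)*R[:,2]-s['tool_pos']))
"
```

```text
time_s: 11.9
tool_pos: [0.4218, -0.4165, 0.3585]
eef_rot: [[0.228, 0.952, 0.206], [0.783, -0.305, 0.543], [0.579, 0.037, -0.814]]
force: [-1.0, 0.8, 0.7]
gripper_width: 0.0512
[-69.38  29.69  56.75  26.   118.96 -44.8 ]
[[ 0.2267  0.9519  0.2061]
 [ 0.7838 -0.3039  0.5416]
 [ 0.5782  0.0387 -0.815 ]] [ 0.4218 -0.4157  0.3599]
to grasp- 0.12 [-14.463   -0.5673 152.9498]
to grasp- 0 [-14.463   -0.5673 272.9498]
```

View pics/w1.png

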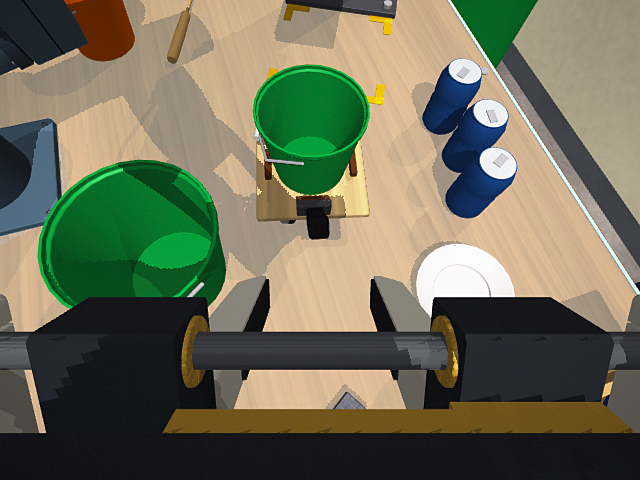

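Wrist view: the handle is at (317,222), between the fingers' centre line, with the board's rear edge from (257,219) to (368,215). The bay corners show at (298,10), (385,22), (376,95) and (272,72).

```bash
python3 -c "from h import *
np.set_printoptions(precision=4,suppress=True)
for n in ('w1','scene0','side0'):
  z=np.load(f'pics/{n}.npz');C=cam({'w1':'wrist','scene0':'scene','side0':'side'}[n]);W=cloud(z['d'],C);H=cv2.cvtColor(z['p'],cv2.COLOR_BGR2HSV)
  y=((H[...,0]>20)&(H[...,0]<32)&(H[...,1]>140)&(H[...,2]>110)&(abs(W[...,2])<.012)&(W[...,1]>-.1)).astype(np.uint8)
  y=cv2.morphologyEx(y,cv2.MORPH_CLOSE,np.ones((3,3)))
  k,l,st,ce=cv2.connectedComponentsWithStats(y)
  for i in range(1,k):
    if st[i,4]>25:
      X=plane(np.argwhere(l==i)[:,::-1],0,C)[:,:2];r=cv2.minAreaRect((X*1000).astype(np.float32));print(n,ce[i],st[i,4],X.mean(0),[np.round(q,1) for q in r])
C=cam('wrist');X=plane([[257,219],[368,215]],.056,C);e=X[0]-X[1];print('rear',X,np.hypot(*e[:2]),np.degrees(np.arctan2(e[1],e[0]))-90,X.mean(0))
z=np.load('pics/w1.npz');W=cloud(z['d'],C);H=cv2.cvtColor(z['p'],cv2.COLOR_BGR2HSV);m=np.zeros((480,640),bool);m[200:242,303:332]=1;m&=(H[...,2]<60)&(W[...,2]>.09);X=W[m];print('h',len(X),np.percentile(X,2,0),np.percentile(X,98,0),np.median(X,0))
g=np.zeros((480,640),bool);g[60:200,245:375]=1;g&=(H[...,0]>45)&(H[...,0]<85)&(H[...,1]>120)&(abs(W[...,2]-.180)<.005);X=W[g];print('rim',len(X),cv2.fitEllipse((X[:,:2]*1000).astype(np.float32)),cv2.minEnclosingCircle((X[:,:2]*1000).astype(np.float32)))
"
```

```text
w1 [293.5303  10.3889] 198 [0.596  0.2711] [array([599.8, 261.8]), array([49.7, 50.2]), np.float64(63.7)]
w1 [382.8     22.8909] 220 [0.7714 0.1854] [array([762.5, 182.3]), array([51.7, 50.5]), np.float64(63.7)]
w1 [271.5667  71.9333] 60 [0.5049 0.1134] [array([503.8, 109.9]), array([28.4, 15. ]), np.float64(56.3)]
w1 [377.3884  94.9643] 224 [0.688  0.0019] [array([686.2,   7.5]), array([51.7, 31.6]), np.float64(63.6)]
scene0 [376.7692 273.1538] 26 [0.5205 0.0674] [array([520.1,  67.1]), array([13.6, 18.3]), np.float64(61.7)]
scene0 [365.1277 325.0355] 141 [ 0.6789 -0.0005] [array([675.3,   8.4]), array([48. , 49.4]), np.float64(63.6)]
scene0 [433.641 345.359] 156 [0.7699 0.1833] [array([760.9, 179.5]), array([50.5, 49.4]), np.float64(64.4)]
side0 [258.6923 267.0769] 78 [ 0.6803 -0.0001] [array([678.2,   9. ]), array([45.8, 46.1]), np.float64(64.0)]
side0 [192.6154 274.9615] 78 [0.7727 0.1848] [array([763.3, 180.9]), array([47.1, 46.8]), np.float64(61.5)]
side0 [262.4952 314.1429] 105 [0.5074 0.0871] [array([516.8,  89.7]), array([45.6, 47.1]), np.float64(59.1)]
side0 [189.398 323.449] 98 [0.6003 0.2712] [array([603. , 261.7]), array([45.8, 44.1]), np.float64(63.0)]
rear [[ 0.3998 -0.2175  0.056 ]
 [ 0.5604 -0.2587  0.056 ]] 0.16583186302385083 75.62399109052242 [ 0.4801 -0.2381  0.056 ]
h 624 [ 0.4537 -0.3102  0.1091] [ 0.4819 -0.2505  0.169 ] [ 0.4661 -0.296   0.1609]
rim 1848 ((501.732421875, -152.0216064453125), (139.4488067626953, 141.7046356201172), 164.47915649414062) ((501.9058532714844, -150.9127197265625), 73.43555450439453)
```

```bash
python3 -m jog '[[[-17,-3,50],-0.03],[[-17,-3,100],-0.06],[[-17,-3,150],-0.06],[[-17,-3,180],-0.06],[[-17,-3,205],-0.06],[[-17,-3,205],-0.06]]';  python3 -c "from h import *
np.set_printoptions(precision=4,suppress=True)
p,d=optics.grab_frame('wrist');C=cam('wrist');s=bot.read_state();print(s['qpos'].round(2));cv2.imwrite('pics/w2.png',p)
R=s['eef_rot'];print(R,s['tool_pos'])
g=np.array([.4684,-.2867,.138]);print('to grasp',1000*R.T@(g+.011*R[:,2]-s['tool_pos']))
W=cloud(d,C);H=cv2.cvtColor(p,cv2.COLOR_BGR2HSV);m=np.zeros((480,640),bool);m[150:330,270:360]=1;m&=(H[...,2]<60)&(W[...,2]>.09)&(W[...,2]<.175)&(W[...,1]>-.33);X=W[m]
T=(X-s['tool_pos'])@R*1000;print('handle in tool',len(X),np.percentile(T,[2,50,98],axis=0))
"
```

```text
time_s: 12.55
tool_pos: [0.457, -0.3136, 0.1825]
eef_rot: [[0.168, 0.965, 0.204], [0.8, -0.254, 0.544], [0.576, 0.071, -0.814]]
force: [0.0, -0.1, -0.4]
gripper_width: 0.0511
[-63.05  28.59  83.27  25.42  93.32 -53.84]
[[ 0.1679  0.9642  0.2054]
 [ 0.8012 -0.2549  0.5415]
 [ 0.5744  0.0736 -0.8153]] [ 0.4574 -0.3158  0.1839]
to grasp [-1.1999 -0.1549 66.434 ]
handle in tool 2754 [[-11.5055 -11.7691  23.943 ]
 [  6.7885   0.9529  26.487 ]
 [ 11.966   13.2132  99.1634]]
```

View pics/w2.png

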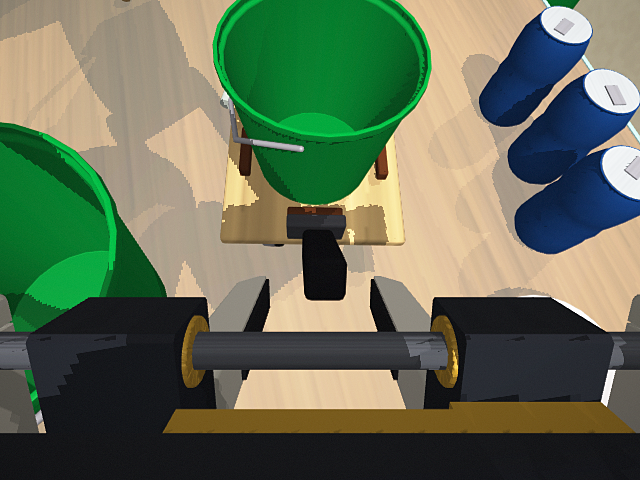

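The handle stands centred between the open fingers (±12 mm about the tool axis), with its top end 24 mm ahead of the TCP. So I advance 64 mm and close.

```bash
python3 -m jog '[[[-1,0.5,25],0],[[-1,0.5,45],0],[[-1,0.5,64],0],[[-1,0.5,64],0]]' 0.1; python3 -m jog '[[[0,0,0],0],[[0,0,0],0],[[0,0,0],0],[[0,0,0],0],[[0,0,0],0],[[0,0,0],0]]' -1; cat > plan.py <<'E'
from h import *
np.set_printoptions(precision=1,suppress=True)
s=bot.read_state();R=s['eef_rot'];p=s['tool_pos'];print(s['tool_pos'].round(4),R.round(3),s['qpos'].round(1),s['gripper_width'])
mark=np.array([.639,.135]);hb=63.8
def d(a): a=np.radians(a);return np.array([np.cos(a),np.sin(a)])
E
python3 - <<'E'
from plan import *
z=R[:,2];g0=p-.011*z
print('grip',g0)
D=np.r_[.1*d(75.7),0];print('100 straight',1000*R.T@D)
g1=g0[:2]+.1*d(75.7)
for ss,l,yaw in [(-.175,.0165,9),(-.13,.008,4.5),(-.09,.0015,1),(-.07,0,0),(0,0,0)]:
    o=mark+ss*d(hb)+l*d(hb+90);g=o-.14*d(hb+yaw)
    print(ss,1000*R.T@np.r_[g-g1,0],'yaw change',hb+yaw-75.7)
E
```

```text
time_s: 13.0
tool_pos: [0.4709, -0.2835, 0.1305]
eef_rot: [[0.169, 0.964, 0.206], [0.801, -0.256, 0.541], [0.575, 0.074, -0.815]]
force: [0.4, 0.6, 0.3]
gripper_width: 0.0511
time_s: 13.6
tool_pos: [0.471, -0.284, 0.1305]
eef_rot: [[0.17, 0.964, 0.206], [0.8, -0.257, 0.542], [0.575, 0.073, -0.815]]
force: [-0.6, -1.0, 6.3]
gripper_width: 0.0252
[ 0.5 -0.3  0.1] [[ 0.2  1.   0.2]
 [ 0.8 -0.3  0.5]
 [ 0.6  0.1 -0.8]] [-60.6  30.3  89.   26.6  85.7 -55. ] 0.025187232709973462
grip [ 0.5 -0.3  0.1]
100 straight [81.7 -1.1 57.6]
-0.175 [37.7  0.3 26.7] yaw change -2.9000000000000057
-0.13 [72.9  6.4 52. ] yaw change -7.400000000000006
-0.09 [104.7  12.1  75. ] yaw change -10.900000000000006
-0.07 [120.7  15.1  86.6] yaw change -11.900000000000006
0 [176.2  28.7 127. ] yaw change -11.900000000000006
```

```bash
python3 -m jog '[[[4.1,0,2.9],0],[[11.5,-0.1,8.1],0],[[19.1,-0.3,13.5],0],[[26.9,-0.4,19],0],[[34.7,-0.5,24.5],0],[[42.5,-0.6,30],0],[[50.3,-0.7,35.5],0],[[58.1,-0.8,41],0],[[65.9,-0.9,46.5],0],[[73.7,-1,52],0],[[79.5,-1.1,56],0],[[81.7,-1.1,57.6],0]]'; python3 -m jog '[[[0,0,0],0],[[0,0,0],0]]'; python3 - <<'E'
from plan import *
print(s['qpos'])
for n in ('wrist','scene'):
    q,dd=optics.grab_frame(n);cv2.imwrite(f'pics/{n}3.png',q);C=cam(n);W=cloud(dd,C);H=cv2.cvtColor(q,cv2.COLOR_BGR2HSV)
    g=(H[...,0]>45)&(H[...,0]<85)&(H[...,1]>120)&(abs(W[...,2]-.180)<.006)&(abs(W[...,0]-.53)<.12)&(abs(W[...,1]+.05)<.12);X=W[g]
    print(n,'rim',len(X),cv2.minEnclosingCircle((X[:,:2]*1000).astype(np.float32)))
a=cv2.imread('pics/wrist3.png');b=cv2.imread('pics/scene3.png')[190:340,220:480]
b=cv2.resize(b,None,fx=1.54,fy=1.54,interpolation=cv2.INTER_CUBIC);a=cv2.resize(a[:330],(400,206))
c=cv2.resize(cv2.imread('pics/wrist3.png')[:330],(780,402));b=b[:198];o=np.zeros((600,780,3),np.uint8);o[:402]=c;o[402:402+b.shape[0],:b.shape[1]]=b;cv2.imwrite('pics/c3.png',o)
E
```

```text
time_s: 14.8
tool_pos: [0.4954, -0.1859, 0.1303]
eef_rot: [[0.169, 0.964, 0.205], [0.8, -0.256, 0.543], [0.576, 0.072, -0.814]]
force: [-1.5, 0.0, 5.6]
gripper_width: 0.0253
time_s: 15.0
tool_pos: [0.4954, -0.1862, 0.1302]
eef_rot: [[0.169, 0.964, 0.206], [0.799, -0.256, 0.543], [0.576, 0.072, -0.814]]
force: [-1.0, 0.8, 6.1]
gripper_width: 0.0255
[ 0.5 -0.2  0.1] [[ 0.2  1.   0.2]
 [ 0.8 -0.3  0.5]
 [ 0.6  0.1 -0.8]] [-53.3  25.7  97.   29.8  79.8 -51.1] 0.025536613179360866
[-53.3  25.7  97.   29.8  79.8 -51.1]
wrist rim 5693 ((529.4346923828125, -58.297916412353516), 72.46611022949219)
scene rim 195 ((532.4546508789062, -53.44091796875), 73.08802032470703)
```

View pics/c3.png

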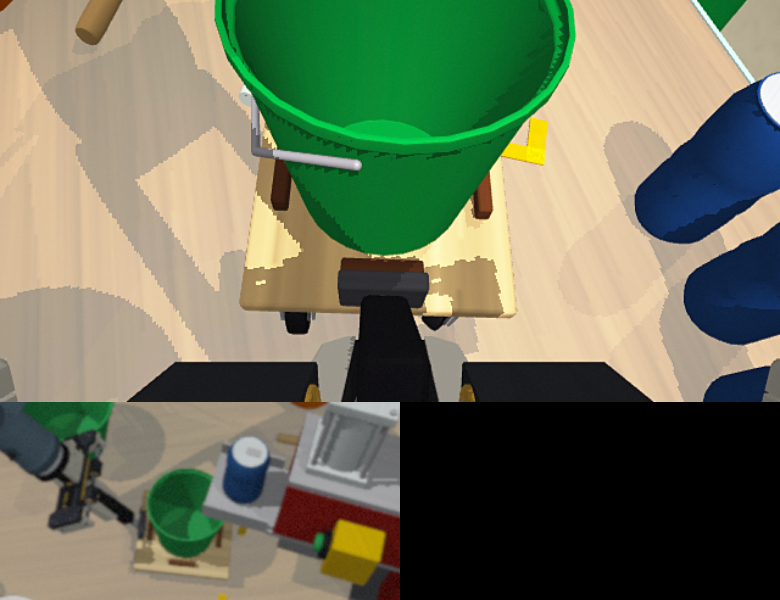

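The straight push went as planned: the rim centre is at (0.530,-0.056). The rear left castor at (295,322) looks in line, but the rear right one at (437,320) looks short or turned. I'll measure the board's tilt and the wheels.

```bash
python3 - <<'E'
from plan import *
np.set_printoptions(precision=4,suppress=True)
q,dd=optics.grab_frame('wrist');C=cam('wrist');W=cloud(dd,C);H=cv2.cvtColor(q,cv2.COLOR_BGR2HSV);np.savez('pics/w4.npz',p=q,d=dd,R=C[3],t=C[4])
m=(H[...,0]<30)&(H[...,2]>90)&(W[...,2]>.045)&(W[...,2]<.07)&(W[...,0]>.38)&(W[...,0]<.66)&(W[...,1]>-.18)&(W[...,1]<.0)
m=cv2.erode(m.astype(np.uint8),np.ones((3,3)))>0
X=W[m];c=X.mean(0);v=np.linalg.svd(X-c,full_matrices=False)[2];n=v[2]*np.sign(v[2][2]);print('board',len(X),c,'normal',n,'deg',np.degrees(n[:2]))
r=cv2.minAreaRect((X[:,:2]*1000).astype(np.float32));print(r)
# floor reference
f=(abs(W[...,2])<.012);X=W[f];c=X.mean(0);v=np.linalg.svd((X-c)[::20],full_matrices=False)[2];print('floor',c,v[2]*np.sign(v[2][2]))
k=np.zeros((480,640),bool);k[250:290,170:450]=1;w=k&(H[...,2]<75)&(W[...,2]<.045)&(W[...,2]>.004)
o=np.array([.5285,-.055]);h=75.0
N,l,st,ce=cv2.connectedComponentsWithStats(w.astype(np.uint8))
for i in range(1,N):
    if st[i,4]>15:
        X=W[l==i];F=np.c_[(X[:,:2]-o)@d(h),(X[:,:2]-o)@d(h+90),X[:,2]]*1000;print(ce[i],st[i],np.percentile(F,[3,50,97],axis=0))
cv2.imwrite('pics/c4.png',cv2.resize(q[235:315,180:440],(780,240),interpolation=cv2.INTER_CUBIC))
E
```

```text
[ 0.5 -0.2  0.1] [[ 0.2  1.   0.2]
 [ 0.8 -0.3  0.5]
 [ 0.6  0.1 -0.8]] [-53.4  25.7  97.   29.8  79.8 -51.1] 0.02564528803092395
board 11678 [ 0.5121 -0.106   0.0569] normal [-0.0109 -0.016   0.9998] deg [-0.6253 -0.9148]
((523.1250610351562, -81.81092834472656), (122.31993103027344, 167.35781860351562), 74.35843658447266)
floor [ 0.5132 -0.0359  0.0016] [-0.0001 -0.0002  1.    ]
[243.462  264.1667] [233 256  22  18 342] [[-91.8408  46.5659  12.9105]
 [-87.0434  52.7072  26.2364]
 [-80.8415  59.985   31.035 ]]
[356.3193 263.6265] [346 259  24  12 166] [[-86.5991 -49.6531  14.6889]
 [-83.1335 -39.7384  22.5039]
 [-79.1913 -32.7447  28.8477]]
```

View pics/c4.png

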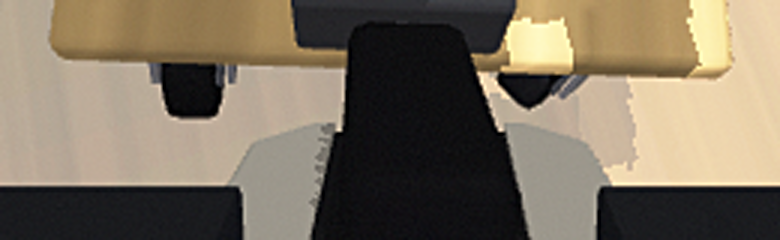

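The rear right castor is still about 45° off. The grip's 4° cross‑tilt and the 6 N down‑load keep that wheel light: the board is rolled 0.6° and pitched 0.9°. I'll turn the tool so its jaw axis lies level, then release and re‑pinch without load before pushing on.

```bash
python3 -m jog '[[[0,0,0],0.03],[[0,0,0],0.06],[[0,0,0],0.095],[[0,0,0],0.127]]'; python3 -m jog '[[[0,0,0],0],[[0,0,0],0],[[0,0,0],0]]' -0.1;  python3 -m jog '[[[0,0,0],0],[[0,0,0],0],[[0,0,0],0],[[0,0,0],0]]' -1; cat > look.py <<'E'
from plan import *
np.set_printoptions(precision=4,suppress=True)
def look(tag,o,h):
    q,dd=optics.grab_frame('wrist');C=cam('wrist');W=cloud(dd,C);H=cv2.cvtColor(q,cv2.COLOR_BGR2HSV);cv2.imwrite(f'pics/{tag}.png',q)
    o=np.array(o);F=np.dstack([(W[...,:2]-o)@d(h),(W[...,:2]-o)@d(h+90),W[...,2]])*1000
    m=(H[...,0]<30)&(H[...,2]>90)&(F[...,2]>45)&(F[...,2]<70)&(abs(F[...,0])<110)&(abs(F[...,1])<105)
    m=cv2.erode(m.astype(np.uint8),np.ones((3,3)))>0
    X=W[m];c=X.mean(0);v=np.linalg.svd(X-c,full_matrices=False)[2];n=v[2]*np.sign(v[2][2]);print('board pitch-up/roll-right-up deg',np.degrees(-n[:2]@d(h)),np.degrees(n[:2]@d(h+90)))
    r=cv2.minAreaRect((X[:,:2]*1000).astype(np.float32));print(r)
    g=(H[...,0]>45)&(H[...,0]<85)&(H[...,1]>120)&(abs(F[...,2]-180)<6)&(abs(F[...,0])<110)&(abs(F[...,1])<110);X=W[g];
    if len(X)>20: print('rim',cv2.minEnclosingCircle((X[:,:2]*1000).astype(np.float32)))
    w=(H[...,2]<75)&(F[...,2]<45)&(F[...,2]>4)&(F[...,0]<-70)&(F[...,0]>-110)&(abs(F[...,1])<95)
    N,l,st,ce=cv2.connectedComponentsWithStats(w.astype(np.uint8))
    for i in range(1,N):
        if st[i,4]>40: print('wheel',ce[i],st[i,4],np.percentile(F[l==i],[3,50,97],axis=0).round(1).tolist())
    return q
E
python3 - <<'E'
from look import *
g=s['tool_pos']-.011*s['eef_rot'][:,2];y=s['eef_rot'][:,1];h=np.degrees(np.arctan2(y[1],y[0]))+90
print('grip',g,'heading',h,'rot',s['eef_rot'],s['qpos'],s['force']);look('w5',g[:2]+.14*d(h),h)
E
```

```text
time_s: 15.55
tool_pos: [0.4957, -0.1872, 0.1296]
eef_rot: [[0.292, 0.934, 0.206], [0.761, -0.357, 0.541], [0.579, -0.001, -0.815]]
force: [-1.8, 1.4, 1.4]
gripper_width: 0.0237
time_s: 15.85
tool_pos: [0.4958, -0.1872, 0.1294]
eef_rot: [[0.29, 0.935, 0.206], [0.762, -0.356, 0.541], [0.579, 0.0, -0.815]]
force: [0.6, 0.4, -1.7]
gripper_width: 0.0404
time_s: 16.25
tool_pos: [0.4957, -0.1871, 0.1296]
eef_rot: [[0.29, 0.934, 0.206], [0.762, -0.356, 0.541], [0.579, -0.0, -0.815]]
force: [0.2, -0.1, -0.5]
gripper_width: 0.0243
[ 0.5 -0.2  0.1] [[ 0.3  0.9  0.2]
 [ 0.8 -0.4  0.5]
 [ 0.6 -0.  -0.8]] [-53.4  25.7  97.   29.8  79.7 -43.9] 0.024290228264956953
grip [ 0.4935 -0.193   0.1385] heading 69.14162234067402 rot [[ 0.2903  0.9345  0.2062]
 [ 0.7617 -0.3561  0.5413]
 [ 0.5793 -0.     -0.8151]] [-53.3595  25.7343  97.0144  29.774   79.681  -43.862 ] [ 0.2232 -0.1086 -0.537 ]
board pitch-up/roll-right-up deg 1.3942712797383945 0.14682652481858582
((534.0059204101562, -85.36975860595703), (124.16964721679688, 167.30166625976562), 69.02315521240234)
rim ((542.9525146484375, -61.40162658691406), 72.68605041503906)
wheel [247.5652 266.6725] 345 [[-90.6, 52.8, 10.9], [-85.7, 59.2, 25.4], [-80.0, 67.6, 31.4]]
```

```bash
python3 -m jog '[[[3.3,0,2.3],0],[[9.1,0,6.5],0],[[15.6,0,11.1],0],[[22.2,0,15.8],0],[[28.7,0,20.4],0],[[35.2,0,25],0],[[41.7,0,29.7],0],[[48.3,0,34.3],0],[[54.8,0,38.9],0],[[61.3,0,43.6],0],[[65.2,0,46.4],0],[[65.2,0,46.4],0]]'; python3 - <<'E'
from look import *
g=s['tool_pos']-.011*s['eef_rot'][:,2];y=s['eef_rot'][:,1];h=np.degrees(np.arctan2(y[1],y[0]))+90
print('grip',g,'heading',h,'q',s['qpos'],s['force']);q=look('w6',g[:2]+.14*d(h),h)
cv2.imwrite('pics/c6.png',cv2.resize(q[150:315,170:450],(780,460),interpolation=cv2.INTER_CUBIC))
R=s['eef_rot']
o=g[:2]+.14*d(h);e=mark-o;print('bay-frame: fwd left',e@d(hb)*1000,'lateral',-e@d(hb+90)*1000)
E
```

```text
time_s: 17.5
tool_pos: [0.5241, -0.1112, 0.1295]
eef_rot: [[0.29, 0.935, 0.205], [0.761, -0.355, 0.542], [0.58, -0.001, -0.815]]
force: [-0.6, 0.3, 0.5]
gripper_width: 0.0241
[ 0.5 -0.1  0.1] [[ 0.3  0.9  0.2]
 [ 0.8 -0.4  0.5]
 [ 0.6 -0.  -0.8]] [-45.9  23.7 100.5  32.9  75.3 -39.2] 0.02408717749040909
grip [ 0.5218 -0.1171  0.1385] heading 69.20284935983868 q [-45.9148  23.6819 100.5243  32.8577  75.288  -39.2262] [-0.5942  0.2566  0.5245]
board pitch-up/roll-right-up deg 1.6474289082433866 0.07301166402883488
((561.9049072265625, -10.121566772460938), (123.22514343261719, 167.02093505859375), 69.13790893554688)
rim ((570.2924194335938, 12.078317642211914), 72.55297088623047)
wheel [253.8018 266.7899] 338 [[-91.3, 48.0, 15.6], [-86.4, 54.1, 26.1], [-79.5, 61.7, 31.7]]
wheel [386.649  266.9558] 339 [[-91.4, -61.5, 11.8], [-86.5, -54.0, 26.2], [-79.8, -48.2, 31.3]]
bay-frame: fwd left 138.58507319144684 lateral 6.978207696838347
```

View pics/c6.png

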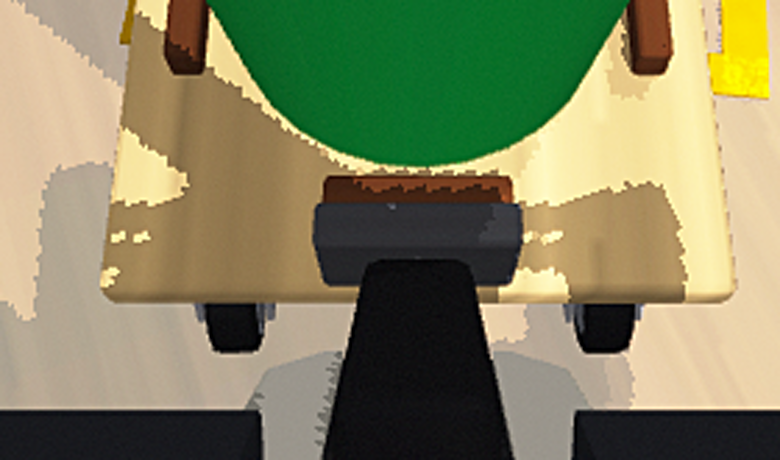

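Both rear castors now trail straight, with hubs at lateral ±54 and wheel backs at x≈-91. For the steering I'll re‑pinch with a short overlap at the handle's top, so that the jaws' slight tilt cannot lift wheels.

```bash
python3 -m jog '[[[0,0,0],0],[[0,0,0],0],[[0,0,-20],0],[[0,0,-38],0],[[0,0,-38],0]]' -0.1;  python3 -m jog '[[[0,0,0],0],[[0,0,0],0],[[0,0,0],0],[[0,0,0],0]]' -1; python3 -c "
from look import *
print(s['tool_pos'],s['force'],s['moment'],s['gripper_width'])
o=np.array([.571,.013]);look('w7',o,69.2)"
```

```text
time_s: 18.05
tool_pos: [0.517, -0.1348, 0.1619]
eef_rot: [[0.29, 0.934, 0.209], [0.763, -0.358, 0.539], [0.578, 0.003, -0.816]]
force: [0.1, -0.1, 0.3]
gripper_width: 0.0421
time_s: 18.45
tool_pos: [0.516, -0.1322, 0.1599]
eef_rot: [[0.291, 0.935, 0.205], [0.761, -0.356, 0.542], [0.58, -0.002, -0.815]]
force: [0.8, 1.1, -0.7]
gripper_width: 0.0233
[ 0.5 -0.1  0.2] [[ 0.3  0.9  0.2]
 [ 0.8 -0.4  0.5]
 [ 0.6 -0.  -0.8]] [-48.1  22.   98.   31.5  79.8 -38.4] 0.023339584271280706
[ 0.516  -0.1322  0.1599] [ 0.7981  1.0976 -0.6896] [-0.3227  0.0691  0.0118] 0.023339584271280706
board pitch-up/roll-right-up deg 1.4542728301159342 0.10650239869812954
((562.79296875, -7.674064636230469), (129.08572387695312, 167.5537567138672), 69.38421630859375)
rim ((572.1356811523438, 15.912140846252441), 73.04991912841797)
wheel [261.2699 253.4637] 289 [[-90.7, 47.7, 16.1], [-85.5, 53.9, 26.4], [-78.9, 61.4, 31.9]]
wheel [379.5556 253.5243] 288 [[-90.9, -62.1, 13.3], [-85.8, -54.6, 26.2], [-77.2, -48.2, 32.0]]
```

```bash
python3 -m jog '[[[3,-0.1,2.1],0.004],[[9,-0.3,6.4],0.013],[[15.5,-0.5,11],0.025],[[22,-0.7,15.7],0.037],[[28.5,-1,20.3],0.049],[[35,-1.2,24.9],0.061],[[41.5,-1.4,29.5],0.072],[[48,-1.6,34.2],0.081],[[51,-1.7,36.3],0.085],[[51,-1.7,36.3],0.085]]'; cat > fin.py <<'E'
from look import *
def fin(tag,o,h):
    print(s['tool_pos'],s['force'],s['eef_rot'],'q',s['qpos']);q=look(tag,o,h);return q
E
python3 -c "
from fin import *
fin('w8',[.606,.068],63.8)"
```

```text
time_s: 19.5
tool_pos: [0.5375, -0.0731, 0.1608]
eef_rot: [[0.368, 0.907, 0.207], [0.729, -0.419, 0.542], [0.578, -0.049, -0.815]]
force: [1.1, 0.1, 0.9]
gripper_width: 0.0236
[ 0.5 -0.1  0.2] [[ 0.4  0.9  0.2]
 [ 0.7 -0.4  0.5]
 [ 0.6 -0.  -0.8]] [-42.   20.6 100.1  33.8  76.3 -29.5] 0.023603981670183034
[ 0.5375 -0.0731  0.1608] [1.0918 0.0977 0.9234] [[ 0.3678  0.9066  0.2066]
 [ 0.7288 -0.4191  0.5415]
 [ 0.5776 -0.0486 -0.8149]] q [-41.9507  20.5539 100.0843  33.8213  76.3486 -29.4737]
board pitch-up/roll-right-up deg 1.4990817224796016 -1.1205786273437717
((590.7357788085938, 49.663875579833984), (130.86166381835938, 167.18360900878906), 65.4380874633789)
rim ((603.19580078125, 70.26753234863281), 72.84449005126953)
wheel [383.6111 252.4826] 288 [[-91.3, -58.1, 13.7], [-86.3, -50.7, 26.1], [-79.4, -44.0, 31.7]]
wheel [264.3959 253.529 ] 293 [[-94.1, 52.9, 17.5], [-89.0, 58.5, 28.8], [-82.0, 66.1, 34.2]]
```

The tilt still lifts the left side by 1.1°. With this spin the fingers' front faces lie flush with the handle's leaning back face. So I release, let the caddy sit flat, and finish by pushing with closed fingers from behind.

```bash
python3 -m jog '[[[0,0,0],0],[[0,0,0],0],[[0,0,0],0],[[0,0,-28],0],[[0,0,-28],0],[[-25,0,-28],0],[[-32,0,-28],0],[[-32,0,-28],0]]' -0.1; python3 -m jog '[[[0,0,0],0],[[0,0,0],0],[[0,0,0],0]]' -1; python3 - <<'E'
from fin import *
q=fin('w9',[.606,.068],63.8)
p=s['tool_pos'];R=s['eef_rot'];dd=optics.grab_frame('wrist')[1];C=cam('wrist');W=cloud(dd,C);H=cv2.cvtColor(q,cv2.COLOR_BGR2HSV)
T=(W-p)@R*1000
m=(H[...,2]<60)&(W[...,2]>.1)&(W[...,2]<.175)&(T[...,0]>10)&(T[...,0]<60)&(abs(T[...,1])<30);X=T[m];print('handle in tool',len(X),np.percentile(X,[2,50,98],axis=0))
cv2.imwrite('pics/c9.png',cv2.resize(q[:430],(780,524)))
E
```

```text
time_s: 20.35
tool_pos: [0.519, -0.1123, 0.1638]
eef_rot: [[0.371, 0.906, 0.206], [0.727, -0.421, 0.543], [0.578, -0.052, -0.814]]
force: [0.2, -0.5, 0.3]
gripper_width: 0.0419
time_s: 20.65
tool_pos: [0.5197, -0.1117, 0.1651]
eef_rot: [[0.368, 0.907, 0.206], [0.729, -0.419, 0.541], [0.577, -0.049, -0.815]]
force: [0.5, -0.8, 0.1]
gripper_width: 0.0221
[ 0.5 -0.1  0.2] [[ 0.4  0.9  0.2]
 [ 0.7 -0.4  0.5]
 [ 0.6 -0.  -0.8]] [-46.3  20.8  99.   32.2  79.1 -32.2] 0.02210377098967306
[ 0.5197 -0.1117  0.1651] [ 0.5344 -0.8208  0.1412] [[ 0.368   0.9067  0.2061]
 [ 0.7289 -0.4189  0.5415]
 [ 0.5773 -0.049  -0.815 ]] q [-46.2996  20.764   99.0167  32.1881  79.1261 -32.211 ]
board pitch-up/roll-right-up deg 1.465360773959077 0.012710536454864807
((594.6104736328125, 58.34425354003906), (152.21421813964844, 166.94009399414062), 66.17996978759766)
rim ((594.2141723632812, 60.44789123535156), 70.90435028076172)
wheel [381.3975 212.1925] 322 [[-91.5, -59.3, 13.6], [-85.8, -51.9, 26.5], [-77.3, -45.0, 32.4]]
wheel [270.4149 216.1765] 323 [[-95.8, 50.6, 13.1], [-90.1, 56.1, 26.3], [-79.6, 64.3, 32.3]]
handle in tool 2017 [[ 23.2495 -11.81    27.9096]
 [ 36.5112  -1.3818  29.7482]
 [ 47.8229  10.7598  93.9195]]
```

View pics/c9.png

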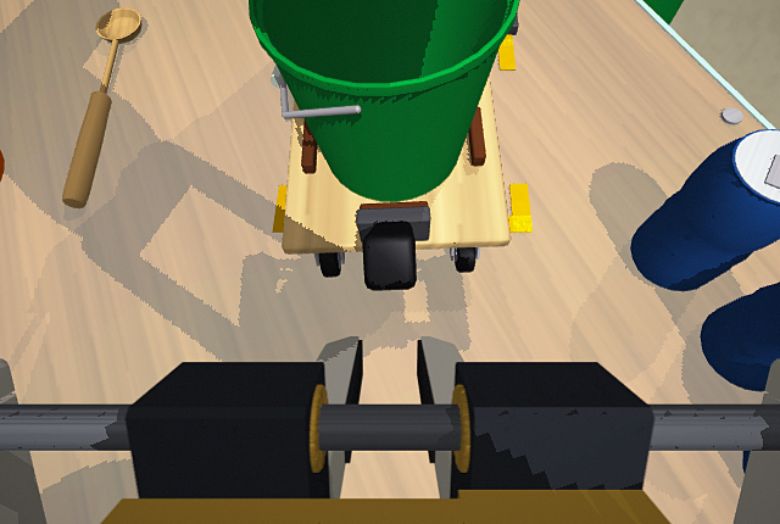

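The caddy stands flat again, the handle back face is 23 mm ahead of the tool axis, and both rear castors trail. It is 76 mm short, about 6 mm left and 2.4° left, and flush pushing about the handle should take out both errors.

```bash
python3 -m jog '[[[0,0,25],-0.01],[[0,-0.5,48],-0.01],[[0,-0.5,48],-0.01]]'; python3 -m jog '[[[4.9,0.2,3.5],0],[[9.8,0.4,6.9],0],[[13.1,0.5,9.2],0],[[16.3,0.7,11.5],0],[[19.6,0.8,13.8],0],[[24.5,1,17.3],0],[[30.2,1.2,21.3],0],[[35.9,1.5,25.4],0],[[41.6,1.7,29.4],0],[[47.3,1.9,33.4],0],[[51.4,2.1,36.3],0],[[53.9,2.2,38.1],0]]'; python3 - <<'E'
from fin import *
q=fin('w10',[.63,.118],63.8)
p=s['tool_pos'];R=s['eef_rot'];dd=optics.grab_frame('wrist')[1];C=cam('wrist');W=cloud(dd,C);H=cv2.cvtColor(q,cv2.COLOR_BGR2HSV)
T=(W-p)@R*1000
m=(H[...,2]<60)&(W[...,2]>.1)&(W[...,2]<.175)&(T[...,0]>5)&(T[...,0]<60)&(abs(T[...,1])<30);X=T[m];print('handle in tool',len(X),np.percentile(X,[2,50,98],axis=0))
E
```

```text
time_s: 21.05
tool_pos: [0.5277, -0.0836, 0.1242]
eef_rot: [[0.36, 0.911, 0.202], [0.732, -0.41, 0.544], [0.579, -0.048, -0.814]]
force: [0.1, -0.6, -0.1]
gripper_width: 0.0002
time_s: 22.25
tool_pos: [0.5583, -0.0261, 0.1257]
eef_rot: [[0.359, 0.91, 0.206], [0.733, -0.412, 0.542], [0.578, -0.044, -0.815]]
force: [-0.8, -0.2, -1.1]
gripper_width: 0.0005
[ 0.6 -0.   0.1] [[ 0.4  0.9  0.2]
 [ 0.7 -0.4  0.5]
 [ 0.6 -0.  -0.8]] [-36.5  22.9 102.4  36.5  69.9 -29. ] 0.00046289958514720105
[ 0.5583 -0.0261  0.1257] [-0.8155 -0.1968 -1.0598] [[ 0.3591  0.9103  0.2058]
 [ 0.7329 -0.4116  0.5417]
 [ 0.5778 -0.0437 -0.815 ]] q [-36.4892  22.9314 102.4492  36.4548  69.8718 -28.9504]
board pitch-up/roll-right-up deg 1.4178505918102124 0.042072451391855586
((614.9476318359375, 97.70220947265625), (139.9348907470703, 167.33755493164062), 65.37731170654297)
rim ((612.8938598632812, 95.92274475097656), 67.68035125732422)
wheel [259.9412 242.9514] 391 [[-100.2, 51.5, 11.7], [-94.9, 57.4, 26.1], [-86.3, 65.3, 32.0]]
wheel [391.6294 241.4104] 402 [[-97.3, -58.6, 12.7], [-92.1, -51.1, 26.4], [-85.4, -44.7, 32.3]]
handle in tool 4792 [[  7.0341 -12.5377 -35.3044]
 [ 27.5498  -1.141  -27.4811]
 [ 35.1132   9.8711  43.0758]]
```

```bash
python3 -m jog '[[[2,0.1,1.4],0],[[4.5,0.2,3.2],0],[[7,0.3,4.9],0],[[9.5,0.4,6.7],0],[[12,0.5,8.5],0],[[14.3,0.6,10.1],0],[[16,0.7,11.3],0],[[17.3,0.7,12.2],0],[[18.3,0.8,12.9],0],[[19.1,0.8,13.5],0],[[19.6,0.8,13.8],0],[[19.6,0.8,13.8],0]]'; python3 - <<'E'
from fin import *
q=fin('w11',[.637,.131],63.8)
p=s['tool_pos'];R=s['eef_rot'];dd=optics.grab_frame('wrist')[1];C=cam('wrist');W=cloud(dd,C);H=cv2.cvtColor(q,cv2.COLOR_BGR2HSV)
y=((H[...,0]>20)&(H[...,0]<32)&(H[...,1]>140)&(H[...,2]>110)&(abs(W[...,2])<.012)).astype(np.uint8)
k,l,st,ce=cv2.connectedComponentsWithStats(y)
for i in range(1,k):
    if st[i,4]>25: X=plane(np.argwhere(l==i)[:,::-1],0,C)[:,:2];print('tape',ce[i],st[i,4],cv2.minAreaRect((X*1000).astype(np.float32)))
cv2.imwrite('pics/c11.png',cv2.resize(q[:430],(780,524)))
E
```

```text
time_s: 23.55
tool_pos: [0.5688, -0.0052, 0.1258]
eef_rot: [[0.36, 0.91, 0.206], [0.733, -0.412, 0.542], [0.578, -0.044, -0.815]]
force: [0.1, -0.5, 0.0]
gripper_width: 0.0007
[ 0.6 -0.   0.1] [[ 0.4  0.9  0.2]
 [ 0.7 -0.4  0.5]
 [ 0.6 -0.  -0.8]] [-34.   23.  102.3  37.3  68.7 -27.1] 0.0006861777385703885
[ 0.5688 -0.0052  0.1258] [ 0.0892 -0.5405  0.0316] [[ 0.3595  0.9101  0.2061]
 [ 0.7327 -0.4121  0.5415]
 [ 0.5778 -0.0437 -0.815 ]] q [-33.9512  23.0351 102.2686  37.2883  68.6703 -27.1092]
board pitch-up/roll-right-up deg 1.054885819067091 0.11920518035980049
((625.87841796875, 118.24437713623047), (140.33792114257812, 166.97239685058594), 64.97156524658203)
rim ((622.32861328125, 113.5477066040039), 67.58269500732422)
wheel [259.7519 242.3449] 403 [[-91.6, 51.9, 12.8], [-85.9, 57.7, 26.4], [-78.5, 65.7, 32.5]]
wheel [391.4424 242.0995] 382 [[-89.3, -58.0, 12.5], [-84.3, -50.7, 26.6], [-77.0, -44.4, 32.0]]
tape [433.8359  90.6749] 646 ((775.687744140625, 173.58819580078125), (50.8123779296875, 20.76360321044922), 63.596824645996094)
tape [227.0645 106.5484] 31 ((569.8538208007812, 253.6062774658203), (9.591450691223145, 4.167762756347656), 62.010650634765625)
tape [219.4923 266.0641] 1623 ((513.9364013671875, 89.31748962402344), (50.26563262939453, 50.77982711791992), 63.56515884399414)
tape [440.7944 270.8611] 1843 ((676.615966796875, 8.374027252197266), (50.49860763549805, 50.960174560546875), 63.566368103027344)
```

View pics/c11.png

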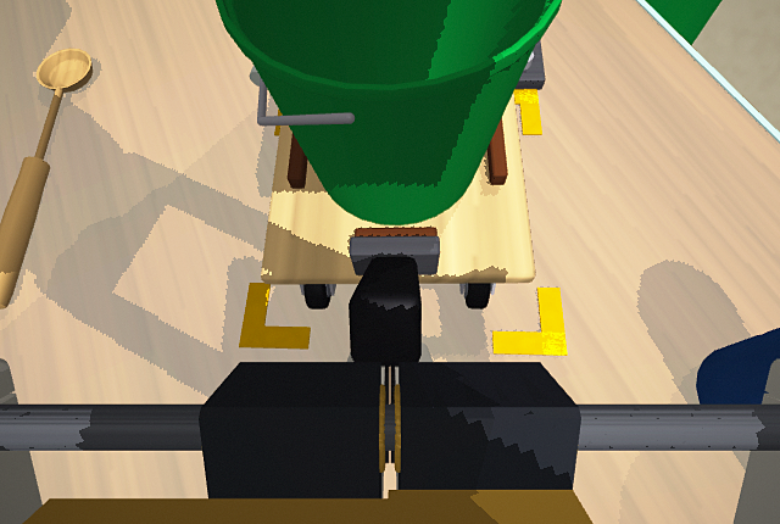

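The caddy stands in the bay with both rear castors straight at (317,293) and (478,293), the tape corners evenly round it, and the bucket between its cleats. I'm backing the tool off and checking.

```bash
python3 -m jog '[[[-6,-0.2,-4.2],0],[[-14,-0.5,-9.9],0],[[-24.5,-1,-17.3],0],[[-24.5,-1,-55],0],[[-24.5,-1,-100],0],[[-24.5,-1,-150],0],[[-60,-1,-190],0],[[-90,-1,-210],0],[[-90,-1,-210],0]]'; python3 - <<'E'
from fin import *
q=fin('w12',[.637,.133],63.8)
a,da=optics.grab_frame('scene');b,db=optics.grab_frame('side');a0=cv2.imread('pics/scene0.png')
o=np.zeros((600,800,3),np.uint8);o[:300,:400]=cv2.resize(a,(400,300));o[:300,400:]=cv2.resize(b,(400,300));o[300:,:400]=cv2.resize(q,(400,300));o[300:,400:]=cv2.resize(b[180:345,130:350],(400,300));cv2.imwrite('pics/f.png',o)
C=cam('side');W=cloud(db,C);H=cv2.cvtColor(b,cv2.COLOR_BGR2HSV)
g=(H[...,0]>45)&(H[...,0]<85)&(H[...,1]>120)&(abs(W[...,2]-.180)<.006)&(abs(W[...,0]-.64)<.12)&(abs(W[...,1]-.13)<.12);X=W[g];print('side rim',len(X),cv2.minEnclosingCircle((X[:,:2]*1000).astype(np.float32)) if len(X)>5 else '')
E
```

```text
time_s: 24.55
tool_pos: [0.4907, -0.1902, 0.245]
eef_rot: [[0.364, 0.908, 0.209], [0.732, -0.418, 0.538], [0.576, -0.042, -0.817]]
force: [0.1, 0.3, -0.0]
gripper_width: 0.0005
[ 0.5 -0.2  0.2] [[ 0.4  0.9  0.2]
 [ 0.7 -0.4  0.5]
 [ 0.6 -0.  -0.8]] [-54.   18.4  89.9  29.1  92.3 -32.7] 0.0004562134362595916
[ 0.4907 -0.1902  0.245 ] [ 0.1229  0.3005 -0.0266] [[ 0.3638  0.9076  0.2095]
 [ 0.7324 -0.4177  0.5377]
 [ 0.5755 -0.0422 -0.8167]] q [-53.9856  18.4023  89.8665  29.0778  92.2941 -32.6997]
board pitch-up/roll-right-up deg 0.8791785745621334 -0.1145082437689302
((633.6622314453125, 137.75314331054688), (178.110107421875, 166.1527099609375), 65.0982894897461)
rim ((612.7396850585938, 98.3050537109375), 55.90880584716797)
wheel [362.3889 133.3056] 216 [[-88.5, -58.4, 12.6], [-82.8, -51.2, 28.2], [-72.1, -44.7, 33.3]]
wheel [280.8114 135.3114] 228 [[-90.8, 52.4, 11.2], [-84.7, 58.9, 27.4], [-74.3, 66.6, 33.8]]
side rim 0
```

View pics/f.png

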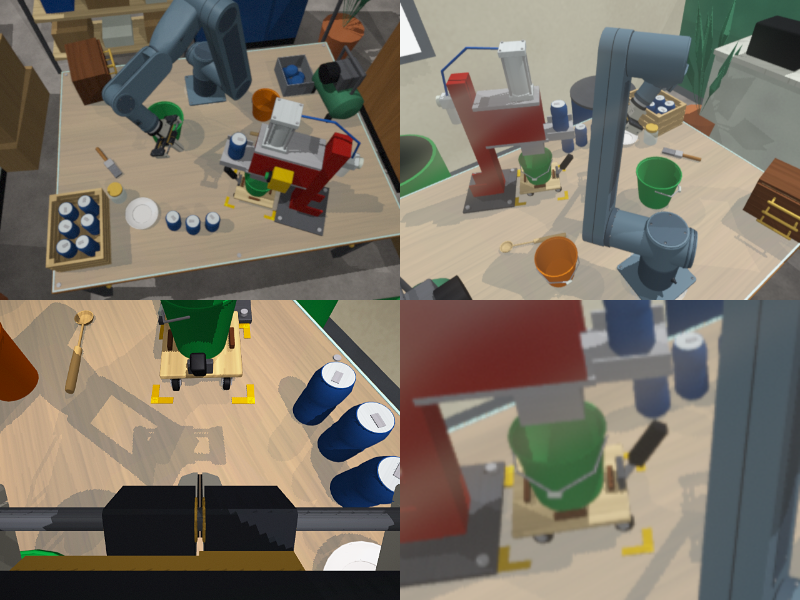

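```bash
python3 -m jog '[[[0,0,0],0],[[0,0,0],0],[[0,0,0],0],[[0,0,0],0],[[0,0,0],0]]'; python3 -c "
from rig import bot
print(bot.sign_off())"
```

```text
time_s: 25.2
tool_pos: [0.4923, -0.1841, 0.245]
eef_rot: [[0.359, 0.91, 0.206], [0.733, -0.411, 0.542], [0.578, -0.044, -0.815]]
force: [-1.0, -1.0, -0.6]
gripper_width: 0.0002
the job is handed in; nothing more can be done
None
```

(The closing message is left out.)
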